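# Dock a carrier on a roller station and hold a square in the corner

### The arm

A 6-joint arm with a two-finger parallel gripper is mounted at the origin on a cart in front of the work surface, level with it; the furniture and walls round the work are solid. World frame = base frame: x ahead of the robot, y to its left, z up, the work surface at z = 0. Lengths are in m, angles in rad, forces in N, time in s.
With the tool pointing down it reaches from about 0.35 to 0.775 m from the base axis. Payload 7.3 kg.
Tool frame: the origin (TCP) lies at the very end of the fingers, on their centre line; the grasp point (between the pads) lies 19 mm behind it; z points along the fingers, y is the line along which they close (so a half turn about z gives the same grasp; the last joint's range is limited). The gripper opens to 92 mm and grips with 3 to 60 N. Pads are 19 mm wide; open, the fingers measure 130 mm over their backs; the gripper's body (75 mm by 190 mm) begins 47 mm behind the grasp point.
Start: joints at [1.142, 0.342, 1.524, -0, 1.275, -0.146], TCP at [0.146, 0.504, 0.227] pointing down, gripper open.
Joint ranges: [-2.53, 2.53], [-0.77, 2.02], [0.04, 2.7], [-1, 4.14], [0.28, 2.66], [-3.11, 3.11]. Speed limits (rad/s): [2.57, 2.57, 3.14, 3.14, 3.14, 3.14].

### API

Orientations are given as [roll, pitch, yaw] about the fixed x, y, z axes, in that order (R = Rz(yaw) Ry(pitch) Rx(roll)).
In Python, from cell import observe, read_camera, get_calibration, hand_in, search_frame gives the robot as it stands.
- The arm moves only by the tool step_arm, never from a script. Its argument "commands" is a list of rows, each an object with "translation": the shift along the tool's x, y, z in mm, a list of three; "roll": the turn about the tool's z in rad. In form: [{"translation": [x, y, z], "roll": roll}, ...]. A call has 1 to 20 rows; each row shifts and turns the commanded pose from where the row before left it, along the tool's axes as they then stand; what a row does not reach is not made up. A row lasts 1/12 s, in which the tool goes at most 41.7 mm and 7.16 degrees, less where a joint would pass 70% of its speed; a pose out of reach is approached as far as the arm can. A call is refused whole if a number of a shift passes 41.7 or a number of a turn 0.125, either way. A call with a gripper value outside its range is refused whole. "fingers" is the opening, from 0 (shut) to 1 (fully open), set as the call begins (left out, the last holds). The fingers move at their own pace and stop on an object; "grip_force" is the grip in N (left out, the last holds). Time passes only in rows, so rows that do not move let the fingers close. It gives the time, the measured TCP pose, the force, the opening and the grip force at its end, in the units of the state.
- observe(): the state, without advancing time (a new reading comes with each control period).
- read_camera(name): name is "scene" or "top" or "wrist"; returns the picture (480x640x3 uint8, red, green, blue); there is no depth.
- get_calibration(name): a dict with "camera_matrix" (3x3 intrinsics, pixels), "world_from_camera" (4x4, takes a point from camera to world coordinates). Camera axes: x right, y up, looking along -z (the intrinsics and any distortion apply to the point x, -y, -z); pixel columns grow to the right and rows downward; lengths in m; the calibration is good to about 2 mm. A picture is of the moment at which its call begins: read the wrist's pose just before it. get_calibration takes no time and is no camera call; for the wrist camera it gives the pose at the moment of the call.
- hand_in(): hands the job in; it is judged then, once.
Trained networks look in the newest picture that a camera, given by its name, has taken for a name from the list of things; names that differ only in an ending like _2 or _b are one class to them, and where a whole thing is asked for, a point or a joint stands for the part that bears it (a point fixed in the world has none). Each returns a list of dicts, best first, with "confidence" (0 to 1); they miss things now and then, are a little off and sometimes report something else, mostly with a low value. They report only what shows in the picture. A call takes as long as a camera call. They do not tell look-alikes from the thing itself.
- search_frame(camera, name): "at" ([x, y, z] in m, in world coordinates, good to about 4 mm: the middle of the surface that is visible of it).
The state is a dict: "time": time; "qpos": joint angles; "qvel": joint speeds; "joint_efforts": joint torques, N m; "tool_pos": TCP position; "tool_rot": TCP orientation; "contact_force": force on the tool from outside, world axes, zero at the start; "torque": the same for the moment, N m; "opening": finger opening in m; "grip_force": force on a finger pad.
Only numpy, scipy, OpenCV 4.12 (cv2) and the standard library are available. Lean on these libraries where they do the work, as an engineer would, in place of code of your own. Each camera call takes 0.05 s, during which the arm holds its last target. There are 200 camera calls.

### The job

With the gripper, push the white carrier along the rollers until it is fully home against the end stop, leaving the square where it lies until then. Then pick up the steel square by its fin, lower it onto the rollers behind the carrier and press it into the corner, its short leg flat against the rear of the carrier and its long leg flat against the tall fence. Finish while still gripping the square and pressing it against both; do not let go, and leave the other things on the worktop alone.

Things in the scene. Friction and masses are not known exactly. Their poses are not given: they have to be found in the camera images.
- station: Roller station, fixed: an aluminium deck 230x88 mm with 11 free rollers between two side rails. Origin on the worktop under its middle; x runs along the lane to the end stop (buffer faces at x = +105 mm, top z = 66 mm), z up; the tall fence is on its -y side, the low rail (top z = 40 mm) on its +y side. Roller tops z = 30 mm; lane 63 mm wide (y = -31.5 to +31.5). Open end x = -115 mm.
- fence: Tall straight steel fence along the station's -y side, fixed to it; same origin and axes as the station. Its flat inner face is at y = -31.5 mm, its top at z = 52 mm, over the whole length of the lane.
- bay_corner (a point): The inside corner that the carrier's rear face makes with the fence when the carrier is home: station x = 45 mm, y = -31.5 mm, at the height of the roller tops; axes as the station's.
- carrier: White plastic sample carrier, 60x60 mm, 85 mm high (back wall 95), open at the top and at the side towards the low rail, about 0.2 kg, standing on the rollers. Origin at the centre of its underside. Its own y axis points along the lane to the end stop; its flat rear face, towards the lane's open end, is 30 mm behind its centre (y = -30 mm). It rolls easily: under 2 N pushes it.
- carrier_center (a point): Centre of the carrier, 42.5 mm above its underside; axes as the carrier. Home against the buffers it is at station x = 75 mm.
- square: Steel square, loose, 0.22 kg, with an upright black grip fin. Origin at its underside below the fin. Legs 8 mm thick, 22 high: the long one (96 mm) along x, outer face y = -34 mm, from x = -50 to +46; the short one (52 mm) along y, outer face x = +46 mm, from y = -34 to +18. Fin 44 mm (x) by 14 mm (y), z = 14 to 62. Seated in the bay, its axes point as the station's.
- square_grip (a point): A point in the middle of the square's fin, 45 mm above the square's underside: where to grip it, across the fin's 14 mm thickness (y); axes as the square.
- square_corner (a point): The square's outer corner, where its two outer faces meet, at its underside (square x = +46 mm, y = -34 mm); axes as the square.
- green_pot: Bystander, leave alone: sample pot with a green screw lid, 46 mm wide, 55 mm high. Origin at the centre of its underside.
- white_bottle: Bystander, leave alone: small white dropper bottle with a black cap, 29 mm wide, 62 mm high. Origin at the centre of its underside.
- brown_bottle: Bystander, leave alone: small brown dropper bottle with a white cap, 29 mm wide, 62 mm high. Origin at the centre of its underside.
- dish: Bystander, leave alone: clear round culture dish, 72 mm wide, 15 mm high. Origin at the centre of its underside.
- vial: Bystander, leave alone: clear vial with a red screw cap, 30 mm wide, 86 mm high. Origin at the centre of its underside.
- microscope: The bench microscope, fixed, 255x211 mm and 396 mm high, eyepieces towards the robot (127 mm in front of its origin, x towards the wall); keep the arm clear of it. Origin on the worktop under its middle.
Things that resemble listed ones, but are neither listed nor needed, are in the scene too. Leave any blue look-alike of the square alone.

How it is judged:
By the outcome, as a careful person would: the job done as asked, in the order asked, and still so for the second after the job is handed in, while the arm keeps its last pose, push and grip.
It also fails if it takes over 72 s, if anything falls off the work surface, if the arm or the gripper's body presses on something with over 40 N, if the wrist force passes 120 N, or if a joint passes its speed limit or range.

## Working session

There is one attempt and no reset: what is moved stays moved. The work goes in short steps, Python scripts to look and compute and a tool call to move; the robot and the scene stay as the last step left them, time stands still between calls to the robot, and variables do not carry over. Pictures are saved under pics/ and viewed, at most 10 in all, crops included, and the job is handed in when it is done.

Besides the shell and the picture viewer there is one more tool, called after "Emit:" as name(argument=value, ...) on one line, values as JSON. step_arm: Moves the arm, as the interface text tells. Its arguments: {"type":"object","properties":{"commands":{"type":"array"},"fingers":{"type":"number"},"grip_force":{"type":"number"}},"required":["commands"]}

```bash
mkdir -p pics
python3 - <<'E'
from cell import *
import cv2,numpy as np
np.set_printoptions(precision=4,suppress=True)
for c in ("scene","top"):
    im=read_camera(c); cv2.imwrite(f"pics/{c}0.png",im[:,:,::-1])
    k=get_calibration(c); print(c,k["camera_matrix"],k["world_from_camera"],[x for x in k if x not in("camera_matrix","world_from_camera")])
    for n in ("station","fence","carrier","square","square_grip","green_pot","white_bottle","brown_bottle","dish","vial","microscope"):
        print(n,[(np.round(d["at"],3).tolist(),round(d["confidence"],2)) for d in search_frame(c,n)[:3]])
s=observe();print(s["time"],s["tool_pos"],s["tool_rot"],s["opening"])
E
```

```text
scene [[573.8636   0.     321.6427]
 [  0.     573.8636 229.4903]
 [  0.       0.       1.    ]] [[-0.6161  0.3411 -0.71   -0.513 ]
 [-0.7877 -0.2667  0.5554  0.6808]
 [ 0.0001  0.9014  0.4329  0.6258]
 [ 0.      0.      0.      1.    ]] []
station [([0.484, -0.008, 0.027], 0.65)]
fence [([0.546, -0.011, 0.04], 0.56)]
carrier [([0.516, -0.096, 0.078], 0.63)]
square [([0.443, -0.353, 0.025], 0.61)]
square_grip [([0.446, -0.35, 0.02], 0.84)]
green_pot [([0.402, 0.169, 0.037], 0.95), ([0.449, -0.344, 0.019], 0.38)]
white_bottle [([0.452, 0.244, 0.029], 0.78)]
brown_bottle [([0.622, -0.055, 0.034], 0.61)]
dish [([0.587, 0.328, 0.01], 0.83), ([0.479, -0.009, 0.03], 0.46)]
vial [([0.598, -0.007, 0.062], 0.77)]
microscope []
top [[466.6332   0.     327.46  ]
 [  0.     466.6332 234.187 ]
 [  0.       0.       1.    ]] [[ 0.012   0.9851 -0.1717  0.1901]
 [-0.9997  0.0157  0.02   -0.0023]
 [ 0.0224  0.1714  0.9849  1.1911]
 [ 0.      0.      0.      1.    ]] []
station [([0.507, -0.019, 0.031], 0.91), ([0.528, -0.091, 0.05], 0.18)]
fence [([0.545, -0.016, 0.05], 0.76), ([0.528, -0.091, 0.045], 0.72)]
carrier [([0.528, -0.09, 0.046], 0.79)]
square [([0.168, -0.312, 0.024], 0.88), ([0.452, -0.359, 0.022], 0.8), ([0.307, -0.342, 0.017], 0.64)]
square_grip [([0.453, -0.352, 0.023], 0.93), ([0.165, -0.306, 0.026], 0.72), ([0.307, -0.346, 0.021], 0.63)]
green_pot [([0.412, 0.154, 0.056], 0.6)]
white_bottle [([0.507, -0.025, 0.027], 0.71)]
brown_bottle [([0.512, -0.023, 0.029], 0.24)]
dish [([0.585, 0.315, 0.014], 0.79), ([0.508, -0.022, 0.031], 0.5)]
vial [([0.599, -0.017, 0.087], 0.46)]
microscope []
1.2 [0.1465 0.5042 0.2267] [ 3.1415 -0.      2.8588] 0.09208159732540983
```

View pics/top0.png

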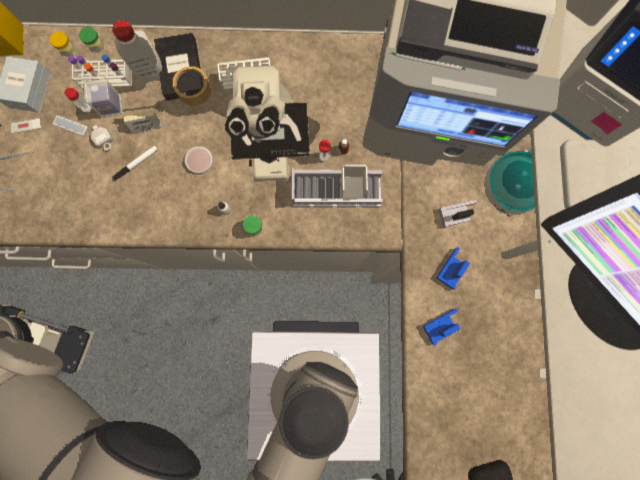

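View pics/scene0.png

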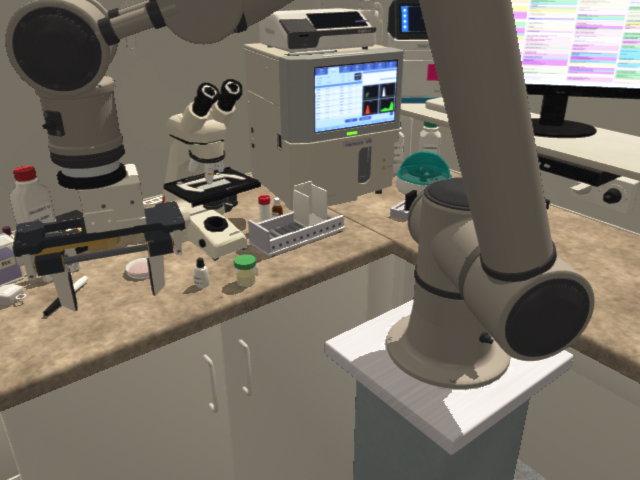

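Run:
```python
import cv2,numpy as np
t=cv2.imread("pics/top0.png");s=cv2.imread("pics/scene0.png")
a=cv2.resize(t[155:220,280:400],(480,260),interpolation=3)
b=cv2.resize(t[190:240,425:485],(312,260),interpolation=3)
c=cv2.resize(s[175:260,235:355],(480,340),interpolation=3)
d=cv2.resize(s[180:230,380:430],(312,312),interpolation=3)
o=np.zeros((600,792,3),np.uint8);o[:260,:480]=a;o[:260,480:]=b;o[260:600,:480]=c;o[260:572,480:]=d
cv2.imwrite("pics/crop1.png",o)
```

```text
(no output)
```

View pics/crop1.png

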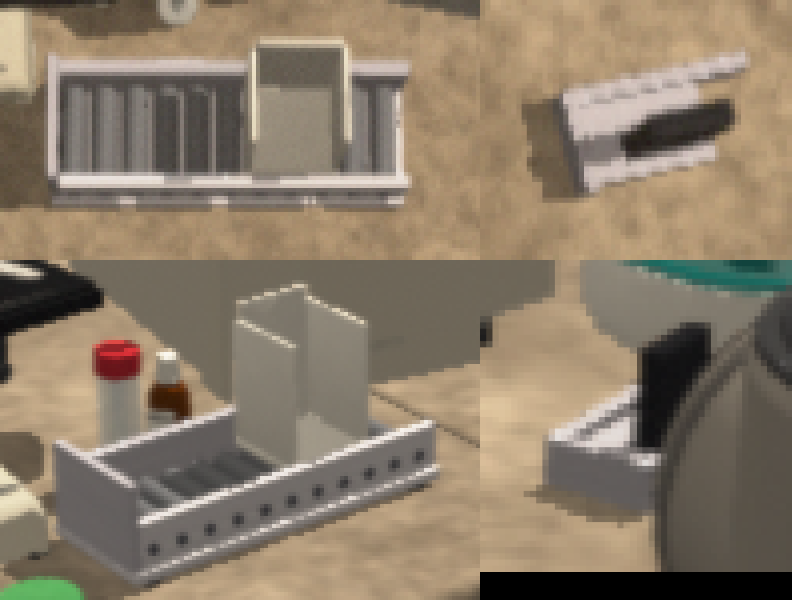

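```bash
cat > h.py <<'E'
from cell import *
import numpy as np,cv2
np.set_printoptions(precision=4,suppress=True)
def ray(K,T,px,z):
    d=T[:3,:3]@np.array([(px[0]-K[0,2])/K[0,0],-(px[1]-K[1,2])/K[1,1],-1]);o=T[:3,3]
    return o+d*(z-o[2])/d[2]
def w(cam,px,z):
    k=get_calibration(cam);return ray(np.array(k["camera_matrix"]),np.array(k["world_from_camera"]),px,z)
def proj(cam,P):
    k=get_calibration(cam);T=np.array(k["world_from_camera"]);p=T[:3,:3].T@(np.array(P)-T[:3,3]);K=np.array(k["camera_matrix"])
    return np.array([K[0,0]*p[0]/-p[2]+K[0,2],-K[1,1]*p[1]/-p[2]+K[1,2]])
E
python3 - <<'E'
from h import *
A=lambda c,r:(280+c/4-.4,155+r/4-.4)
B=lambda c,r:(425+(c-480)/5.2-.4,190+r/5.2-.4)
for n,p,z in [("endstop top far",A(49,58),.066),("endstop top near",A(49,188),.066),("fence inner top left",A(60,74),.052),("fence in top right",A(405,74),.052),("lowrail top right inner",A(405,178),.04),("lowrail top left",A(60,178),.04),
 ("carr rear-top far",A(349,42),.125),("carr rear top near",A(350,143),.115),("carr front far",A(253,42),.125),("carr floor rear near",A(343,178),.033),
 ("sq corner",B(565,95),.022),("sq long end",B(745,57),.022),("sq short end",B(590,190),.022),
 ("analyzer",(365,150),0),("analyzer front",(462,160),0),("analyzer",(370,140),0),("mic plate right near",(308,155),.02),("mic plate",(308,155),.15),("foot",(270,180),.04),("bin left",(486,182),.05),("eyep",(240,130),.38),("eyep r",(270,125),.38)]:
    print(n,w("top",p,z))
k=get_calibration("wrist");s=observe()
from scipy.spatial.transform import Rotation as R
Rt=R.from_euler("xyz",s["tool_rot"]).as_matrix();T=np.array(k["world_from_camera"])
print(k["camera_matrix"],Rt.T@T[:3,:3],Rt.T@(T[:3,3]-s["tool_pos"]),Rt)
E
```

```text
endstop top far [0.5502 0.066  0.066 ]
endstop top near [0.4666 0.0639 0.066 ]
fence inner top left [0.5443 0.0597 0.052 ]
fence in top right [ 0.5485 -0.1593  0.052 ]
lowrail top right inner [ 0.4835 -0.1605  0.04  ]
lowrail top left [0.4796 0.0587 0.04  ]
carr rear-top far [ 0.5447 -0.1159  0.125 ]
carr rear top near [ 0.4853 -0.1174  0.115 ]
carr front far [ 0.5436 -0.0586  0.125 ]
carr floor rear near [ 0.4846 -0.1217  0.033 ]
sq corner [ 0.4676 -0.3184  0.022 ]
sq long end [ 0.4886 -0.4093  0.022 ]
sq short end [ 0.4197 -0.3294  0.022 ]
analyzer [ 0.6284 -0.1244  0.    ]
analyzer front [ 0.6055 -0.3851  0.    ]
analyzer [ 0.6569 -0.1379  0.    ]
mic plate right near [0.6042 0.0275 0.02  ]
mic plate [0.5583 0.0242 0.15  ]
foot [0.5286 0.1225 0.04  ]
bin left [ 0.5306 -0.4285  0.05  ]
eyep [0.5222 0.1435 0.38  ]
eyep r [0.5331 0.0891 0.38  ]
[[398.868    0.     317.7527]
 [  0.     398.868  240.8447]
 [  0.       0.       1.    ]] [[-0.0001  0.9527  0.304 ]
 [ 1.      0.0004 -0.0008]
 [-0.0009  0.304  -0.9527]] [ 0.0838 -0.0003 -0.1581] [[-0.9603  0.2791  0.    ]
 [ 0.2791  0.9603  0.0001]
 [ 0.      0.0001 -1.    ]]
```

Emit:
step_arm(commands=[{"translation": [0,0,0],"roll": -0.1},{"translation": [0,0,0],"roll": -0.1},{"translation": [0,0,0],"roll": -0.1},{"translation": [-21.4,-30.4,0],"roll": 0},{"translation": [-21.4,-30.4,0],"roll": 0},{"translation": [-21.4,-30.4,0],"roll": 0},{"translation": [-21.4,-30.4,0],"roll": 0},{"translation": [-21.4,-30.4,0],"roll": 0},{"translation": [-21.4,-30.4,0],"roll": 0},{"translation": [-21.4,-30.4,0],"roll": 0},{"translation": [-21.4,-30.4,0],"roll": 0},{"translation": [-21.4,-30.4,0],"roll": 0},{"translation": [-21.4,-30.4,0],"roll": 0}], fingers=1)

```text
time: 2.28
tool_pos: [0.3665, 0.2023, 0.227]
tool_rot: [3.141, 0.001, -3.124]
contact_force: [0.6, 0.1, -0.1]
opening: 0.0919
grip_force: 0.0
```

Emit:
step_arm(commands=[{"translation": [-4,-37,0],"roll": 0},{"translation": [-4,-37,0],"roll": 0},{"translation": [-4,-37,0],"roll": 0},{"translation": [-4,-37,0],"roll": 0},{"translation": [-4,-37,0],"roll": 0},{"translation": [-4,-37,0],"roll": 0},{"translation": [-4,-37,0],"roll": 0},{"translation": [-4,-37,0],"roll": 0},{"translation": [-4,-37,0],"roll": 0},{"translation": [-4,-37,0],"roll": 0},{"translation": [-4,-37,0],"roll": 0},{"translation": [0,0,0],"roll": 0}])

```text
time: 3.28
tool_pos: [0.4173, -0.2081, 0.2266]
tool_rot: [-3.139, 0.001, -3.129]
contact_force: [-0.4, 0.5, 0.1]
opening: 0.0916
grip_force: 0.0
```

Run:
```python
from h import *
im=read_camera("wrist");cv2.imwrite("pics/w1.png",im[:,:,::-1])
for n in ("carrier","square","square_grip","fence","station"):
    print(n,[(np.round(d["at"],4).tolist(),round(d["confidence"],2)) for d in search_frame("wrist",n)[:3]])
T=np.array(get_calibration("wrist")["world_from_camera"]);print(T)
```

```text
carrier [([0.4957, -0.1054, 0.0585], 0.57)]
square [([0.4463, -0.3574, 0.0219], 0.74)]
square_grip [([0.3092, -0.3446, 0.02], 0.8), ([0.4432, -0.3546, 0.0242], 0.55)]
fence [([0.5518, -0.1425, 0.035], 0.79)]
station [([0.4922, -0.0361, 0.0274], 0.95)]
[[-0.0187 -0.9524 -0.3042  0.3328]
 [ 0.9998 -0.0174 -0.0069 -0.2026]
 [ 0.0013 -0.3043  0.9526  0.3849]
 [ 0.      0.      0.      1.    ]]
```

View pics/w1.png

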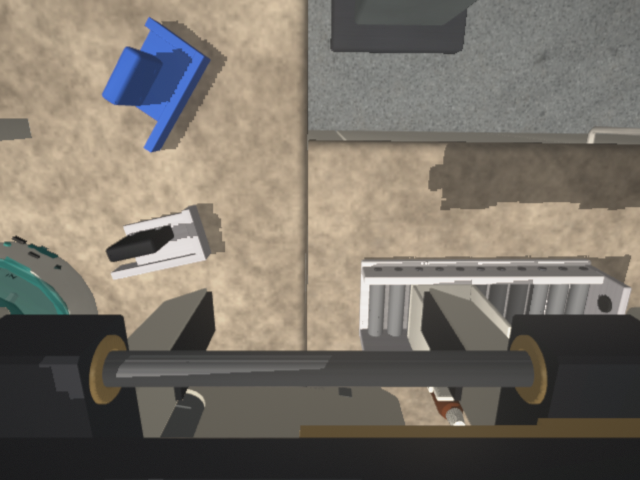

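Run:
```python
from h import *
for n,p,z in [("sq corner",(209,257),.022),("sq long end",(112,271),.022),("sq corner base",(211,262),0),("sq short end",(192,208),.022),("fin top a",(108,252),.062),("fin top b",(150,240),.062),
 ("lowrail outer open end",(362,264),.04),("lowrail stop end",(600,268),.04),("lowrail inner open",(363,278),.04),("carrier rear low inner edge",(412,285),.115)]:
    print(n,w("wrist",p,z))
```

```text
sq corner [ 0.467  -0.3049  0.022 ]
sq long end [ 0.4833 -0.4006  0.022 ]
sq corner base [ 0.4806 -0.3093  0.    ]
sq short end [ 0.4187 -0.3175  0.022 ]
fin top a [ 0.4492 -0.3798  0.062 ]
fin top b [ 0.4377 -0.3427  0.062 ]
lowrail outer open end [ 0.4647 -0.1588  0.04  ]
lowrail stop end [0.4646 0.0625 0.04  ]
lowrail inner open [ 0.4787 -0.1571  0.04  ]
carrier rear low inner edge [ 0.4519 -0.1306  0.115 ]
```

Emit:
step_arm(commands=[{"translation": [-25,0,20],"roll": 0},{"translation": [-25,0,20],"roll": 0},{"translation": [-25,0,20],"roll": 0},{"translation": [-22,0,20],"roll": 0},{"translation": [0,0,20],"roll": 0},{"translation": [0,0,0],"roll": 0}])

```text
time: 4.08
tool_pos: [0.5125, -0.1979, 0.1229]
tool_rot: [3.138, -0.006, -3.122]
contact_force: [-0.5, 0.8, -0.1]
opening: 0.0916
grip_force: 0.0
```

Emit:
step_arm(commands=[{"translation": [0,-8,0],"roll": 0},{"translation": [0,0,14],"roll": 0},{"translation": [0,0,14],"roll": 0},{"translation": [0,0,14],"roll": 0},{"translation": [0,0,13],"roll": 0},{"translation": [0,0,0],"roll": 0},{"translation": [0,0,0],"roll": 0}])

```text
time: 4.67
tool_pos: [0.5139, -0.209, 0.0731]
tool_rot: [-3.141, 0.001, -3.124]
contact_force: [1.1, 0.3, 0.3]
opening: 0.0918
grip_force: 0.0
```

Run:
```python
from h import *
im=read_camera("wrist");sc=read_camera("scene")
o=np.zeros((600,640,3),np.uint8);o[:300,:640]=im[180:480];o[300:600]=cv2.resize(sc[150:270,170:426],(640,300))
cv2.imwrite("pics/w2.png",o[:,:,::-1]);print(observe()["tool_pos"])
```

```text
[ 0.5145 -0.2092  0.0736]
```

View pics/w2.png

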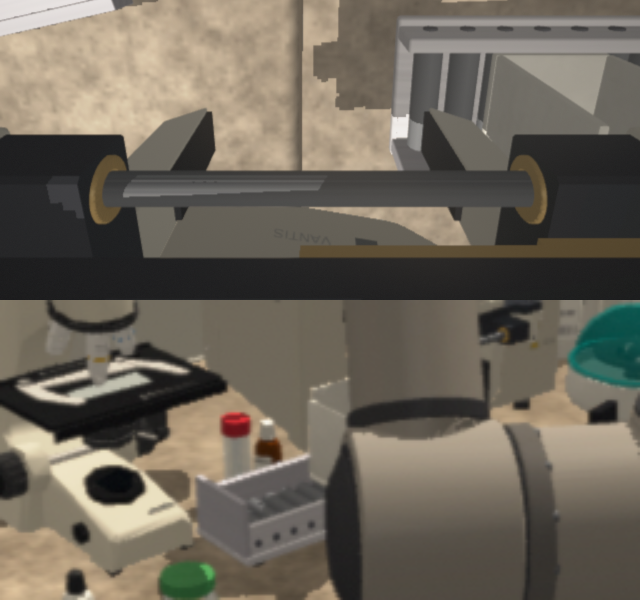

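Emit:
step_arm(commands=[{"translation": [0,0,6],"roll": 0},{"translation": [0,0,0],"roll": 0},{"translation": [0,4,0],"roll": 0},{"translation": [0,4,0],"roll": 0},{"translation": [0,4,0],"roll": 0},{"translation": [0,4,0],"roll": 0},{"translation": [0,4,0],"roll": 0},{"translation": [0,4,0],"roll": 0},{"translation": [0,4,0],"roll": 0},{"translation": [0,4,0],"roll": 0},{"translation": [0,4,0],"roll": 0},{"translation": [0,4,0],"roll": 0},{"translation": [0,4,0],"roll": 0},{"translation": [0,4,0],"roll": 0}])

```text
time: 5.93
tool_pos: [0.513, -0.1602, 0.0657]
tool_rot: [3.142, 0.0, -3.124]
contact_force: [1.1, -1.1, 1.0]
opening: 0.0918
grip_force: 0.3
```

Emit:
step_arm(commands=[{"translation": [0,4,0],"roll": 0},{"translation": [0,4,0],"roll": 0},{"translation": [0,4,0],"roll": 0},{"translation": [0,4,0],"roll": 0},{"translation": [0,4,0],"roll": 0},{"translation": [0,4,0],"roll": 0},{"translation": [0,4,0],"roll": 0},{"translation": [0,4,0],"roll": 0}])

```text
time: 6.6
tool_pos: [0.5124, -0.1282, 0.0656]
tool_rot: [3.141, -0.0, -3.124]
contact_force: [-0.5, -1.0, 0.6]
opening: 0.0921
grip_force: 0.3
```

Emit:
step_arm(commands=[{"translation": [0,4,0],"roll": 0},{"translation": [0,4,0],"roll": 0},{"translation": [0,4,0],"roll": 0},{"translation": [0,4,0],"roll": 0},{"translation": [0,4,0],"roll": 0},{"translation": [0,4,0],"roll": 0},{"translation": [0,4,0],"roll": 0},{"translation": [0,4,0],"roll": 0},{"translation": [0,4,0],"roll": 0},{"translation": [0,4,0],"roll": 0},{"translation": [0,4,0],"roll": 0}])

```text
time: 7.52
tool_pos: [0.5116, -0.0842, 0.0657]
tool_rot: [3.142, -0.0, -3.124]
contact_force: [-0.4, -1.1, 0.5]
opening: 0.0919
grip_force: 0.3
```

Emit:
step_arm(commands=[{"translation": [0,2,0],"roll": 0},{"translation": [0,2,0],"roll": 0},{"translation": [0,2,0],"roll": 0}])

```text
time: 7.77
tool_pos: [0.5116, -0.0784, 0.0657]
tool_rot: [3.142, 0.0, -3.124]
contact_force: [0.4, -0.7, 0.6]
opening: 0.0918
grip_force: 0.3
```

Emit:
step_arm(commands=[{"translation": [0,2,0],"roll": 0},{"translation": [0,2,0],"roll": 0}])

```text
time: 7.93
tool_pos: [0.5115, -0.0745, 0.0657]
tool_rot: [3.142, 0.0, -3.125]
contact_force: [0.2, -0.6, 1.3]
opening: 0.092
grip_force: 0.4
```

Run:
```python
from h import *
tp=read_camera("top");sc=read_camera("scene")
o=np.zeros((600,640,3),np.uint8);o[:300]=cv2.resize(tp[145:225,270:440],(640,300));o[300:600]=cv2.resize(sc[150:270,170:426],(640,300))
cv2.imwrite("pics/w3.png",o[:,:,::-1]);print(observe()["tool_pos"])
```

```text
[ 0.5115 -0.0744  0.0657]
```

View pics/w3.png

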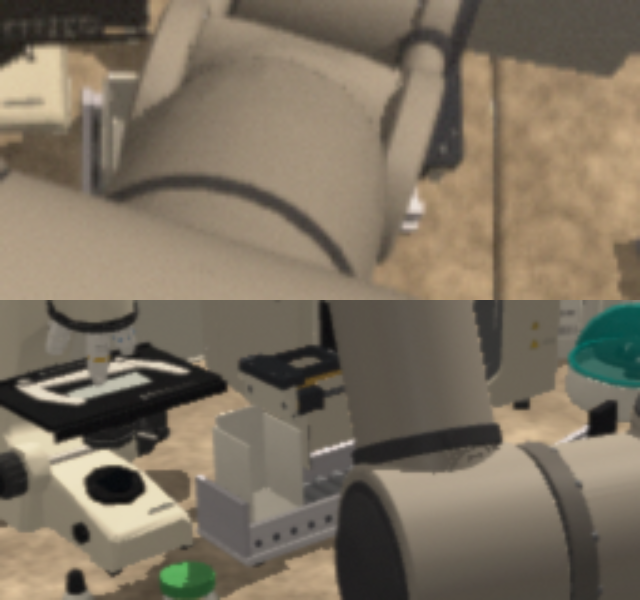

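Emit:
step_arm(commands=[{"translation": [0,1.5,0],"roll": 0},{"translation": [0,1.5,0],"roll": 0},{"translation": [0,0,0],"roll": 0}])

```text
time: 8.28
tool_pos: [0.5115, -0.0714, 0.0657]
tool_rot: [3.141, 0.0, -3.124]
contact_force: [-0.3, -0.9, -0.3]
opening: 0.092
grip_force: 0.0
```

Emit:
step_arm(commands=[{"translation": [0,1.5,0],"roll": 0},{"translation": [0,1.5,0],"roll": 0},{"translation": [0,0,0],"roll": 0}])

```text
time: 8.53
tool_pos: [0.5116, -0.0687, 0.0659]
tool_rot: [-3.141, 0.001, -3.124]
contact_force: [0.1, -1.0, 0.2]
opening: 0.092
grip_force: 0.8
```

Emit:
step_arm(commands=[{"translation": [0,1,0],"roll": 0},{"translation": [0,1,0],"roll": 0},{"translation": [0,0,0],"roll": 0}])

```text
time: 8.78
tool_pos: [0.5119, -0.0679, 0.0667]
tool_rot: [-3.14, 0.002, -3.124]
contact_force: [-3.1, -7.3, 6.4]
opening: 0.0919
grip_force: 4.1
```

Emit:
step_arm(commands=[{"translation": [0,-1.5,0],"roll": 0},{"translation": [0,-4,0],"roll": 0},{"translation": [0,-10,0],"roll": 0},{"translation": [0,-10,-10],"roll": 0},{"translation": [0,-10,-20],"roll": 0},{"translation": [0,-10,-20],"roll": 0},{"translation": [0,-10,-20],"roll": 0},{"translation": [20,-15,-20],"roll": 0},{"translation": [20,-15,-20],"roll": 0},{"translation": [20,-15,0],"roll": 0},{"translation": [20,-15,0],"roll": 0},{"translation": [20,-15,0],"roll": 0},{"translation": [0,-15,0],"roll": 0},{"translation": [0,0,0],"roll": 0},{"translation": [0,0,0],"roll": 0}])

```text
time: 10.03
tool_pos: [0.4137, -0.2145, 0.1756]
tool_rot: [3.141, 0.0, -3.126]
contact_force: [-0.3, 1.0, 0.7]
opening: 0.0921
grip_force: 0.0
```

Run:
```python
from h import *
tp=read_camera("top");sc=read_camera("scene");wr=read_camera("wrist")
o=np.zeros((600,800,3),np.uint8);o[:300,:400]=cv2.resize(tp[150:225,285:385],(400,300));o[:300,400:]=cv2.resize(sc[170:260,235:355],(400,300));o[300:,:400]=cv2.resize(wr,(400,300))
o[300:,400:]=cv2.resize(tp[180:240,430:510],(400,300))
cv2.imwrite("pics/w4.png",o[:,:,::-1]);cv2.imwrite("pics/w4w.png",wr[:,:,::-1]);cv2.imwrite("pics/w4t.png",tp[:,:,::-1]);print(observe()["tool_pos"],observe()["tool_rot"])
for c in("wrist","top"):
  for n in ("carrier","square","square_grip"):
    print(c,n,[(np.round(d["at"],4).tolist(),round(d["confidence"],2)) for d in search_frame(c,n)[:3]])
for n,P in [("home rear top near",(.483,-.003,.115)),("front top near",(.483,.057,.115)),("buffer top",(.483,.057,.066))]: print(n,proj("top",P),proj("scene",P))
```

```text
[ 0.414  -0.2132  0.1755] [ 3.1409 -0.0003 -3.1238]
wrist carrier [([0.6169, -0.07, 0.0056], 0.57)]
wrist square [([0.4462, -0.3579, 0.0218], 0.82), ([0.3093, -0.3445, 0.0201], 0.71)]
wrist square_grip [([0.4455, -0.3543, 0.0259], 0.82), ([0.3097, -0.3478, 0.0205], 0.68), ([0.5509, -0.1299, 0.0492], 0.66)]
top carrier [([0.5271, 0.0248, 0.0364], 0.79)]
top square [([0.304, -0.3464, 0.0166], 0.76), ([0.1648, -0.3073, 0.0217], 0.57)]
top square_grip [([0.1666, -0.3055, 0.0249], 0.81), ([0.2996, -0.3465, 0.0189], 0.66)]
home rear top near [319.1036 190.4363] [288.7006 202.4624]
front top near [293.8564 189.9929] [266.5639 208.9589]
buffer top [294.8147 195.2229] [267.4638 228.8536]
```

View pics/w4.png

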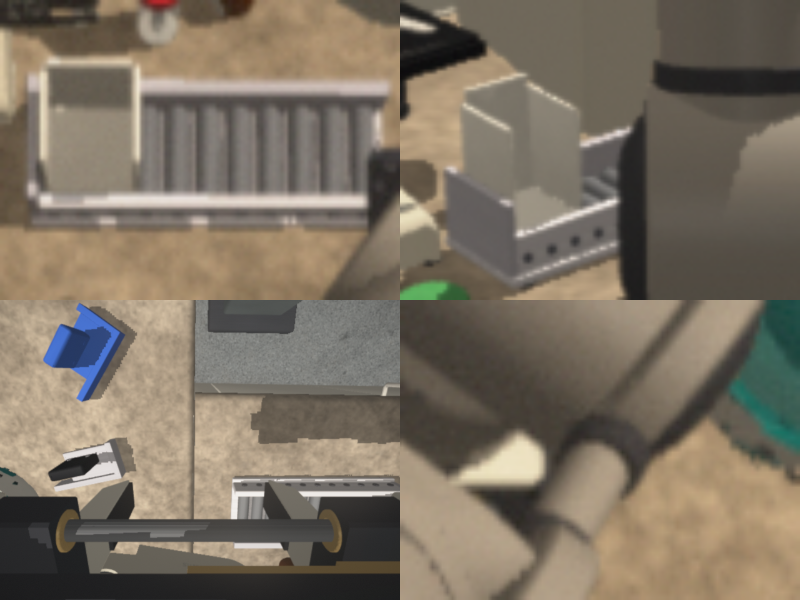

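```bash
cat > fit.py <<'E'
from h import *
from scipy.optimize import minimize
def boxes(web):
    B=[(-50,46,-34,-26,0,22),(38,46,-34,18,0,22),(-22,22,-7,7,14,62)]
    if web:B.append(web)
    return B
def hulls(p,K,T,B,S):
    c,s=np.cos(p[2]),np.sin(p[2]);out=[]
    for b in B:
        P=np.array([(x,y,z) for x in b[:2] for y in b[2:4] for z in b[4:]])/1000
        Wd=np.c_[p[0]+c*P[:,0]-s*P[:,1],p[1]+s*P[:,0]+c*P[:,1],P[:,2]]
        q=(Wd-T[:3,3])@T[:3,:3];uv=np.c_[K[0,0]*q[:,0]/-q[:,2]+K[0,2],-K[1,1]*q[:,1]/-q[:,2]+K[1,2]]
        out.append(cv2.convexHull(((uv+.5)*S-.5).astype(np.float32)).round().astype(np.int32))
    return out
def fit(im,K,T,p0,web=(-20,40,-30,14,0,10),S=4):
    u=(lambda h:(h.min(0).min(0),h.max(0).max(0)))(np.vstack(hulls(p0,K,T,boxes(web),1)))
    x0,y0=np.maximum(u[0]-14,0);x1,y1=u[1]+14
    hsv=cv2.cvtColor(im,cv2.COLOR_RGB2HSV);m=((hsv[...,1]<50)&(hsv[...,2]>90))|(hsv[...,2]<55)
    M=cv2.resize(m.astype(np.uint8),None,fx=S,fy=S,interpolation=0)
    win=np.zeros_like(M);win[y0*S:y1*S,x0*S:x1*S]=1;M&=win
    def cost(d):
        R=np.zeros_like(M);[cv2.fillConvexPoly(R,h,1) for h in hulls(p0+d*[.001,.001,.01],K,T,boxes(web),S)]
        R&=win;return -(R&M).sum()/(R|M).sum()
    best=min((minimize(cost,g,method="Nelder-Mead",options=dict(initial_simplex=np.array(g)+np.array([[0,0,0],[6,0,0],[0,6,0],[0,0,8]]),xatol=.05,fatol=1e-4)) for g in ([0,0,0],[-6,-6,-4],[4,-4,4])),key=lambda r:r.fun)
    p=p0+best.x*[.001,.001,.01]
    V=cv2.resize(im,None,fx=S,fy=S)
    V[M>0]=V[M>0]//2+[0,100,0]
    for h in hulls(p,K,T,boxes(web),S):cv2.polylines(V,[h],True,(255,0,0),1)
    return p,-best.fun,V[y0*S:y1*S,x0*S:x1*S]
E
python3 - <<'E'
from fit import *
im=cv2.imread("pics/w4w.png")[:,:,::-1].copy();k=get_calibration("wrist")
p,c,V=fit(im,np.array(k["camera_matrix"]),np.array(k["world_from_camera"]),np.array([.445,-.362,1.79]))
print(p,c,V.shape);cv2.imwrite("pics/fit1.png",V[:600,:800,::-1])
E
```

```text
[ 0.4081 -0.3672  1.5675] -98397853927858.31 (456, 620, 3)fit.py:23: RuntimeWarning: overflow encountered in scalar negative
  R&=win;return -(R&M).sum()/(R|M).sum()
```

View pics/fit1.png

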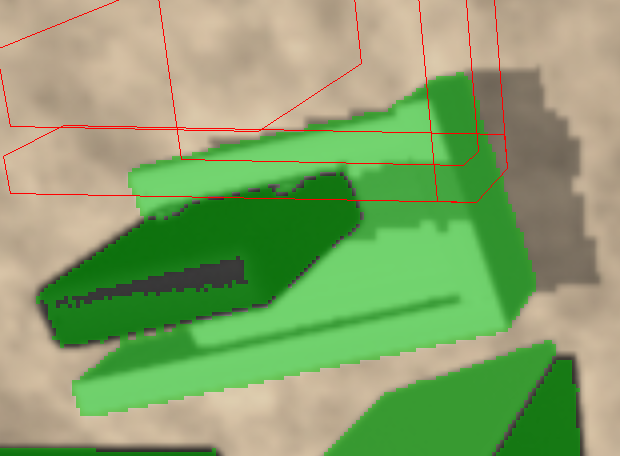

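```bash
python3 - <<'E'
s=open("fit.py").read()
s=s.replace("M&=win","M&=win\n    L=cv2.connectedComponentsWithStats(M);M=(L[1]==1+L[2][1:,4].argmax()).astype(np.uint8) if keep is None else (L[1]==L[1][keep[1]*S,keep[0]*S]).astype(np.uint8)",1)
s=s.replace("S=4):","S=4,keep=None):").replace("-(R&M).sum()/(R|M).sum()","-float((R&M).sum())/float((R|M).sum())")
s=s.replace("p0+d*[.001,.001,.01],K,T,boxes(web)","p0+d[:3]*[.001,.001,.01],K,T,boxes(wb(d))").replace("p0+best.x*[","p0+best.x[:3]*[").replace("boxes(web),S):cv2","boxes(wb(best.x)),S):cv2")
s=s.replace("    def cost(d):","    wb=lambda d:(web[0]+2*d[3],40,-30,web[3]+2*d[4],0,max(1,web[5]+2*d[5]))\n    def cost(d):")
s=s.replace("np.array(g)+np.array([[0,0,0],[6,0,0],[0,6,0],[0,0,8]])","np.array(g)+np.vstack([np.zeros(6),np.diag([6,6,8,3,3,2.])])").replace("[0,0,0],[-6,-6,-4],[4,-4,4]","[0]*6,[-6,-6,-4,0,0,0],[4,-4,4,0,0,0]").replace("fatol=1e-4","fatol=1e-4,maxfev=700")
s=s.replace("return p,","print('web',wb(best.x));return p,")
open("fit.py","w").write(s)
E
python3 - <<'E'
from fit import *
im=cv2.imread("pics/w4w.png")[:,:,::-1].copy();k=get_calibration("wrist")
p,c,V=fit(im,np.array(k["camera_matrix"]),np.array(k["world_from_camera"]),np.array([.445,-.362,1.79]),keep=(130,265) if 0 else None)
print(p,c,V.shape);cv2.imwrite("pics/fit2.png",V[:600,:800,::-1])
E
```

```text
web (np.float64(-25.08170003553228), 40, -30, np.float64(13.679094336283862), 0, np.float64(15.601454102910054))
[ 0.4488 -0.3689  1.8063] 0.9181349477407341 (456, 620, 3)
```

View pics/fit2.png

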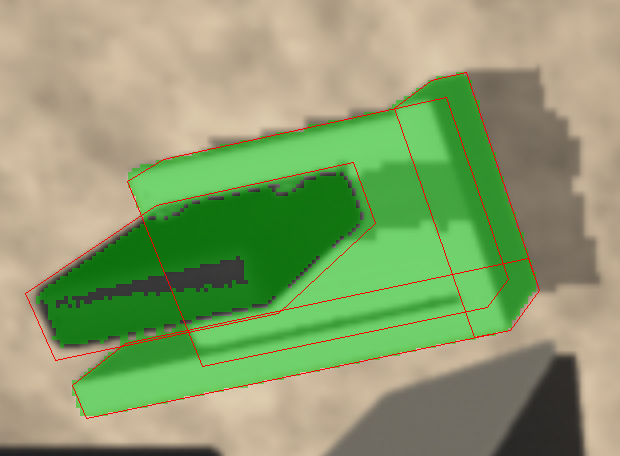

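Emit:
step_arm(commands=[{"translation": [0,0,0],"roll": 0.123},{"translation": [0,0,0],"roll": 0.123},{"translation": [0,0,0],"roll": 0.123},{"translation": [0,0,0],"roll": 0.123},{"translation": [0,0,0],"roll": 0.123},{"translation": [0,0,0],"roll": 0.123},{"translation": [0,0,0],"roll": 0.123},{"translation": [0,0,0],"roll": 0.123},{"translation": [0,0,0],"roll": 0.123},{"translation": [0,0,0],"roll": 0.123},{"translation": [0,0,0],"roll": 0.123},{"translation": [-20,0,0],"roll": 0},{"translation": [-20,0,0],"roll": 0},{"translation": [-20,0,0],"roll": 0},{"translation": [-20,0,0],"roll": 0},{"translation": [-20,0,0],"roll": 0},{"translation": [-20,0,0],"roll": 0},{"translation": [-20,0,0],"roll": 0},{"translation": [0,0,0],"roll": 0},{"translation": [0,0,0],"roll": 0}])

```text
time: 12.15
tool_pos: [0.4464, -0.3503, 0.1752]
tool_rot: [-3.141, -0.001, 1.805]
contact_force: [0.5, 0.4, -0.6]
opening: 0.0918
grip_force: 0.0
```

```bash
cat > go.py <<'E'
from h import *
import sys
def rel(P,yaw):
    s=observe();t=s["tool_rot"][2];d=np.array(P)-s["tool_pos"];c,n=np.cos(t),np.sin(t)
    print("t",s["time"],"pos",s["tool_pos"],"rot",s["tool_rot"],"F",s["contact_force"])
    print("tool mm",np.array([c*d[0]+n*d[1],n*d[0]-c*d[1],-d[2]])*1000,"roll",-((yaw-t+np.pi)%(2*np.pi)-np.pi))
E
python3 -c "
from go import *
rel((.4488,-.3689,.026),1.806)"
```

```text
t 12.15 pos [ 0.4464 -0.3503  0.1752] rot [-3.1413 -0.0009  1.8049] F [ 0.4524  0.3866 -0.6302]
tool mm [-18.6799  -1.955  149.1552] roll -0.0011413164797797748
```

Emit:
step_arm(commands=[{"translation": [-19,-2,0],"roll": 0},{"translation": [0,0,20],"roll": 0},{"translation": [0,0,20],"roll": 0},{"translation": [0,0,20],"roll": 0},{"translation": [0,0,20],"roll": 0},{"translation": [0,0,10],"roll": 0},{"translation": [0,0,0],"roll": 0},{"translation": [0,0,0],"roll": 0}], fingers=0.5)

```text
time: 12.82
tool_pos: [0.4491, -0.3683, 0.0859]
tool_rot: [-3.141, -0.001, 1.806]
contact_force: [1.2, -0.6, -0.3]
opening: 0.0471
grip_force: 0.0
```

Run:
```python
from go import *
im=read_camera("wrist");cv2.imwrite("pics/w5.png",im[:,:,::-1])
rel((.4488,-.3689,.028),1.806);print(observe()["opening"])
for P in [(0,0,62),(22,0,62),(22,7,62),(22,-7,62),(22,0,14)]:
    c,s=np.cos(1.806),np.sin(1.806);x,y,z=np.array(P)/1000;print(P,proj("wrist",(.4488+c*x-s*y,-.3689+s*x+c*y,z)))
```

```text
t 12.8667 pos [ 0.4494 -0.3689  0.0867] rot [3.1409 0.001  1.8062] F [ 0.3882 -0.3257 -0.1335]
tool mm [ 0.1589 -0.6247 58.6914] roll 0.00024055398240507841
0.04619137109940021
(0, 0, 62) [318.4222 287.8585]
(22, 0, 62) [318.4523 246.1115]
(22, 7, 62) [303.9609 246.113 ]
(22, -7, 62) [332.9428 246.11  ]
(22, 0, 14) [318.2553 220.6525]
```

View pics/w5.png

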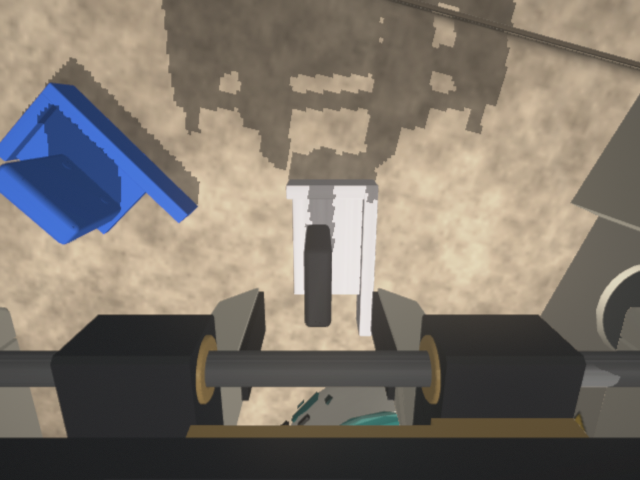

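Emit:
step_arm(commands=[{"translation": [0,0,14],"roll": 0},{"translation": [0,0,14],"roll": 0},{"translation": [0,0,14],"roll": 0},{"translation": [0,0,10],"roll": 0},{"translation": [0,0,6],"roll": 0},{"translation": [0,0,0],"roll": 0},{"translation": [0,0,0],"roll": 0}])

```text
time: 13.45
tool_pos: [0.4492, -0.3692, 0.0282]
tool_rot: [3.141, 0.001, 1.806]
contact_force: [0.1, 0.3, 1.3]
opening: 0.0458
grip_force: 0.0
```

Emit:
step_arm(commands=[{"translation": [0,0,0],"roll": 0},{"translation": [0,0,0],"roll": 0},{"translation": [0,0,0],"roll": 0},{"translation": [0,0,0],"roll": 0},{"translation": [0,0,0],"roll": 0},{"translation": [0,0,0],"roll": 0},{"translation": [0,0,0],"roll": 0},{"translation": [0,0,0],"roll": 0}], fingers=0, grip_force=35)

```text
time: 14.12
tool_pos: [0.4491, -0.369, 0.0279]
tool_rot: [3.141, 0.0, 1.806]
contact_force: [0.5, 0.6, 0.8]
opening: 0.014
grip_force: 35.0
```

Emit:
step_arm(commands=[{"translation": [0,0,-5],"roll": 0},{"translation": [0,0,-15],"roll": 0},{"translation": [0,0,-25],"roll": 0},{"translation": [0,0,-25],"roll": 0},{"translation": [0,0,-25],"roll": 0},{"translation": [0,0,-25],"roll": 0},{"translation": [0,0,0],"roll": 0.109},{"translation": [0,0,0],"roll": 0.109},{"translation": [20,0,0],"roll": 0},{"translation": [25,0,0],"roll": 0},{"translation": [25,0,0],"roll": 0},{"translation": [25,0,0],"roll": 0},{"translation": [25,0,0],"roll": 0},{"translation": [25,0,0],"roll": 0},{"translation": [25,0,0],"roll": 0},{"translation": [25,0,0],"roll": 0},{"translation": [25,0,0],"roll": 0},{"translation": [25,0,0],"roll": 0},{"translation": [20,0,0],"roll": 0},{"translation": [10,0,0],"roll": 0}])

```text
time: 15.78
tool_pos: [0.4435, -0.0918, 0.1476]
tool_rot: [-3.14, -0.001, 1.589]
contact_force: [0.1, 1.2, -2.5]
opening: 0.0137
grip_force: 35.0
```

Run:
```python
from go import *
im=read_camera("wrist");tp=read_camera("top");cv2.imwrite("pics/w6.png",im[:,:,::-1]);cv2.imwrite("pics/t6.png",tp[:,:,::-1])
rel((.507,-.078,.09),1.588);print(observe()["opening"],observe()["grip_force"])
g=cv2.cvtColor(im,cv2.COLOR_RGB2GRAY)
L=cv2.createLineSegmentDetector().detect(g)[0][:,0]
for l in sorted(L,key=lambda l:-np.hypot(l[2]-l[0],l[3]-l[1]))[:22]:
    a=w("wrist",l[:2],.052);b=w("wrist",l[2:],.052);d=b-a
    print(l.round(0),a[:2],b[:2],"ang",round(np.degrees(np.arctan2(d[1],d[0]))%180,2))
```

```text
t 15.8833 pos [ 0.4439 -0.0928  0.1477] rot [-3.141  -0.0003  1.5902] F [ 0.7056 -0.5549 -3.3928]
tool mm [13.5238 63.3283 57.719 ] roll 0.0022185036618544984
0.01379746856134919 34.9997752904892
[ 44. 437. 638. 437.] [ 0.2294 -0.2581] [ 0.6994 -0.2488] ang 1.14
[494. 107. 467. 312.] [ 0.5472 -0.0038] [ 0.5496 -0.1416] ang 90.99
[488. 251. 508. 107.] [ 0.5574 -0.0955] [ 0.5557 -0.0038] ang 91.06
[492. 418. 353. 418.] [ 0.5809 -0.2322] [ 0.4731 -0.2345] ang 1.19
[363. 196. 369.  58.] [ 0.4717 -0.0595] [0.4703 0.0216] ang 91.02
[282. 424. 144. 424.] [ 0.4177 -0.2421] [ 0.31   -0.2442] ang 1.13
[134. 386.   1. 386.] [ 0.3065 -0.2088] [ 0.2053 -0.211 ] ang 1.21
[ 12. 322. 144. 324.] [ 0.2255 -0.1555] [ 0.32   -0.1555] ang 0.02
[206.  45. 215. 172.] [0.376  0.0265] [ 0.3767 -0.0463] ang 90.55
[375.  72. 369. 196.] [0.4743 0.0143] [ 0.4755 -0.0595] ang 90.98
[397. 207. 278. 207.] [ 0.4938 -0.0666] [ 0.4166 -0.068 ] ang 1.05
[167. 314. 279. 314.] [ 0.3368 -0.1472] [ 0.4166 -0.1457] ang 1.09
[381. 197. 386.  87.] [ 0.483  -0.0601] [0.4817 0.0062] ang 91.12
[356. 314. 466. 314.] [ 0.4707 -0.1447] [ 0.5487 -0.1431] ang 1.19
[537. 351. 638. 350.] [ 0.6047 -0.1719] [ 0.6787 -0.17  ] ang 1.52
[ 38. 350. 137. 350.] [ 0.2398 -0.1786] [ 0.3121 -0.1771] ang 1.18
[502. 387. 598. 387.] [ 0.5842 -0.2039] [ 0.6569 -0.2024] ang 1.2
[562.  94. 579.   1.] [0.5868 0.0041] [0.5863 0.0534] ang 90.61
[570.   0. 553.  93.] [0.5812 0.0534] [0.5817 0.0047] ang 90.56
[487.   9. 393.   8.] [0.5354 0.0484] [0.4826 0.0478] ang 0.64
[593. 367. 506. 367.] [ 0.6491 -0.1852] [ 0.5842 -0.1864] ang 1.04
[393.   9. 389.  96.] [0.4827 0.047 ] [0.4837 0.0013] ang 91.19
```

Emit:
step_arm(commands=[{"translation": [3.5,16,0],"roll": 0},{"translation": [3.5,16,0],"roll": 0},{"translation": [3.5,16,0],"roll": 0},{"translation": [3,16.8,0],"roll": 0},{"translation": [0,0,14],"roll": 0},{"translation": [0,0,14],"roll": 0},{"translation": [0,0,14],"roll": 0},{"translation": [0,0,10],"roll": 0},{"translation": [0,0,0],"roll": 0},{"translation": [0,0,0],"roll": 0}])

```text
time: 16.72
tool_pos: [0.5087, -0.0801, 0.0954]
tool_rot: [-3.141, -0.0, 1.587]
contact_force: [0.5, -0.2, -3.0]
opening: 0.0139
grip_force: 35.0
```

Run:
```python
from go import *
im=read_camera("wrist");cv2.imwrite("pics/w7.png",im[:,:,::-1])
rel((.5085,-.078,.059),1.589)
g=cv2.cvtColor(im,cv2.COLOR_RGB2GRAY)
L=cv2.createLineSegmentDetector().detect(g)[0][:,0]
for l in sorted(L,key=lambda l:-np.hypot(l[2]-l[0],l[3]-l[1]))[:30]:
    if max(l[1],l[3])>345: continue
    f=lambda z:(w("wrist",l[:2],z)[:2],w("wrist",l[2:],z)[:2]);print(l.round(0),*f(.052),"z.04",*f(.04))
```

```text
t 16.7667 pos [ 0.5092 -0.08    0.0961] rot [3.1411 0.0002 1.5872] F [-0.0394  0.5535 -2.1846]
tool mm [ 2.0212 -0.6622 37.0605] roll -0.001775848514843581
[258. 133. 401. 133.] [ 0.4777 -0.0068] [ 0.5476 -0.0057] z.04 [ 0.476  -0.0074] [ 0.55   -0.0062]
[442. 121. 452.   1.] [0.5673 0.0007] [0.5661 0.0519] z.04 [0.5709 0.0005] [0.5697 0.0549]
[254.   1. 259. 121.] [0.4775 0.0505] [ 0.4783 -0.0008] z.04 [0.4758 0.0533] [ 0.4766 -0.001 ]
[397. 207. 278. 207.] [ 0.5485 -0.0425] [ 0.487  -0.0434] z.04 [ 0.551  -0.0452] [ 0.4859 -0.0461]
[441.   0. 431. 118.] [0.5609 0.0519] [0.5615 0.0017] z.04 [0.5641 0.0548] [0.5647 0.0016]
[273. 117. 269.   1.] [0.4852 0.001 ] [0.4842 0.0506] z.04 [0.4839 0.0009] [0.4829 0.0534]
[391.   5. 274.   5.] [0.5387 0.0498] [0.4866 0.0487] z.04 [0.5406 0.0526] [0.4854 0.0515]
[164. 314. 279. 314.] [ 0.4219 -0.1064] [ 0.4869 -0.1052] z.04 [ 0.4169 -0.1128] [ 0.4857 -0.1117]
[385. 119. 390.   5.] [0.5394 0.0008] [0.5386 0.0495] z.04 [0.5414 0.0007] [0.5405 0.0523]
[357. 314. 469. 314.] [ 0.5307 -0.1046] [ 0.5942 -0.1035] z.04 [ 0.5321 -0.111 ] [ 0.5994 -0.1098
[... 562 characters left out ...]
[ 0.4893 -0.0403]
[381. 185. 281. 184.] [ 0.5394 -0.031 ] [ 0.4885 -0.0317] z.04 [ 0.5413 -0.033 ] [ 0.4874 -0.0338]
[ 16. 333. 113. 335.] [ 0.3353 -0.1201] [ 0.3911 -0.1202] z.04 [ 0.3251 -0.1274] [ 0.3843 -0.1275]
[432. 122. 334. 123.] [ 0.5623 -0.0001] [ 0.5149 -0.0013] z.04 [ 0.5656 -0.0003] [ 0.5154 -0.0015]
[ 92. 181.   1. 208.] [ 0.3925 -0.0315] [ 0.3432 -0.0463] z.04 [ 0.3858 -0.0335] [ 0.3335 -0.0492]
[263. 204. 267. 296.] [ 0.479  -0.0422] [ 0.48  -0.094] z.04 [ 0.4773 -0.0449] [ 0.4784 -0.0998]
[124.  76. 112.   0.] [0.4157 0.0184] [0.414  0.0495] z.04 [0.4103 0.0193] [0.4085 0.0523]
[333. 123. 258. 123.] [ 0.5143 -0.0013] [ 0.4779 -0.0021] z.04 [ 0.5148 -0.0015] [ 0.4762 -0.0024]
```

View pics/w7.png

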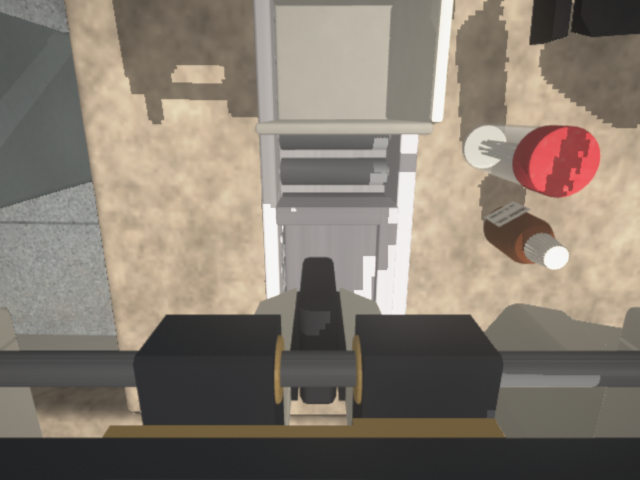

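Emit:
step_arm(commands=[{"translation": [0,0,10],"roll": 0},{"translation": [0,0,10],"roll": 0},{"translation": [0,0,8],"roll": 0},{"translation": [0,0,4],"roll": 0},{"translation": [0,0,0],"roll": 0},{"translation": [0,0,0],"roll": 0}])

```text
time: 17.27
tool_pos: [0.5087, -0.0793, 0.0634]
tool_rot: [-3.141, -0.0, 1.588]
contact_force: [-0.0, -0.3, -2.9]
opening: 0.014
grip_force: 35.0
```

Emit:
step_arm(commands=[{"translation": [0,0,1.5],"roll": 0},{"translation": [0,0,1.5],"roll": 0},{"translation": [0,0,0],"roll": 0},{"translation": [0,0,0],"roll": 0}])

```text
time: 17.6
tool_pos: [0.5089, -0.0794, 0.0608]
tool_rot: [3.141, -0.0, 1.588]
contact_force: [-0.5, -0.9, -3.2]
opening: 0.0139
grip_force: 35.0
```

Emit:
step_arm(commands=[{"translation": [0,0,1],"roll": 0},{"translation": [0,0,1],"roll": 0},{"translation": [0,0,0],"roll": 0},{"translation": [0,0,0],"roll": 0}])

```text
time: 17.93
tool_pos: [0.5088, -0.0793, 0.0586]
tool_rot: [-3.141, -0.0, 1.588]
contact_force: [-0.2, 0.5, -3.4]
opening: 0.0142
grip_force: 35.0
```

Emit:
step_arm(commands=[{"translation": [0,0,0.7],"roll": 0},{"translation": [0,0,0.7],"roll": 0},{"translation": [0,0,0],"roll": 0}])

```text
time: 18.18
tool_pos: [0.5089, -0.0794, 0.0578]
tool_rot: [3.141, 0.0, 1.588]
contact_force: [-1.9, 0.5, 1.5]
opening: 0.0139
grip_force: 35.0
```

Emit:
step_arm(commands=[{"translation": [0,0,0.5],"roll": 0},{"translation": [0,0,0.5],"roll": 0},{"translation": [0,0,0],"roll": 0}])

```text
time: 18.43
tool_pos: [0.5089, -0.0795, 0.0576]
tool_rot: [3.141, 0.0, 1.588]
contact_force: [-5.0, 0.2, 11.8]
opening: 0.0138
grip_force: 35.0
```

Emit:
step_arm(commands=[{"translation": [0,0,-0.6],"roll": 0},{"translation": [2.5,0,0],"roll": 0},{"translation": [2.5,0,0],"roll": 0},{"translation": [2.5,0,0],"roll": 0},{"translation": [2.5,0,0],"roll": 0},{"translation": [2.5,0,0],"roll": 0},{"translation": [2.5,0,0],"roll": 0},{"translation": [2.5,0,0],"roll": 0},{"translation": [2.5,0,0],"roll": 0},{"translation": [2.5,0,0],"roll": 0},{"translation": [2,0,0],"roll": 0},{"translation": [0,0,0],"roll": 0}])

```text
time: 19.43
tool_pos: [0.5086, -0.0548, 0.0577]
tool_rot: [3.141, 0.0, 1.588]
contact_force: [-3.8, 0.2, 8.1]
opening: 0.0139
grip_force: 35.0
```

Emit:
step_arm(commands=[{"translation": [0,1.5,0],"roll": 0},{"translation": [0,1.5,0],"roll": 0},{"translation": [0,0,0],"roll": 0}])

```text
time: 19.68
tool_pos: [0.509, -0.0547, 0.0578]
tool_rot: [-3.136, -0.0, 1.588]
contact_force: [-13.0, -1.2, 17.3]
opening: 0.014
grip_force: 35.0
```

Emit:
step_arm(commands=[{"translation": [0,1,0],"roll": 0},{"translation": [0,0.5,0],"roll": 0},{"translation": [0,0,0],"roll": 0}])

```text
time: 19.93
tool_pos: [0.5091, -0.0546, 0.0578]
tool_rot: [-3.134, -0.001, 1.589]
contact_force: [-17.3, -1.8, 21.8]
opening: 0.0139
grip_force: 35.0
```

Emit:
step_arm(commands=[{"translation": [0,0,-1],"roll": 0},{"translation": [0,0,-0.5],"roll": 0},{"translation": [0,0,0],"roll": 0},{"translation": [0,0,0],"roll": 0}])

```text
time: 20.27
tool_pos: [0.5131, -0.0547, 0.0581]
tool_rot: [3.141, -0.0, 1.588]
contact_force: [-0.5, 0.5, -2.7]
opening: 0.0143
grip_force: 35.0
```

Run:
```python
from go import *
im=read_camera("wrist");cv2.imwrite("pics/w8.png",im[:,:,::-1])
rel((.5085,-.078,.059),1.589);print(observe()["torque"])
for cname in("scene","top"): cv2.imwrite(f"pics/{cname}8.png",read_camera(cname)[:,:,::-1])
o=np.zeros((600,800,3),np.uint8);o[:,:]=cv2.resize(im[90:330,200:520],(800,600));cv2.imwrite("pics/w8c.png",o[:,:,::-1])
g=cv2.cvtColor(im,cv2.COLOR_RGB2GRAY)
L=cv2.createLineSegmentDetector().detect(g)[0][:,0]
for l in sorted(L,key=lambda l:-np.hypot(l[2]-l[0],l[3]-l[1]))[:30]:
    if max(l[1],l[3])>345 or l[0]<240 or l[0]>470: continue
    f=lambda z:(w("wrist",l[:2],z)[:2],w("wrist",l[2:],z)[:2]);print(l.round(0),*f(.052),"z.04",*f(.04))
```

```text
t 20.3167 pos [ 0.5131 -0.0547  0.058 ] rot [-3.1415 -0.0002  1.5879] F [ 0.133  -0.2916 -1.9714]
tool mm [-23.2144  -4.9723  -0.978 ] roll -0.001139208090134236
[-0.1194  0.0943 -0.0237]
[468.   0. 443. 233.] [0.5643 0.0682] [ 0.5653 -0.0197] z.04 [0.5682 0.0711] [ 0.5693 -0.0232]
[434. 226. 223. 226.] [ 0.5611 -0.0166] [ 0.4709 -0.0182] z.04 [ 0.5647 -0.0198] [ 0.468  -0.0216]
[258. 238. 419. 237.] [ 0.4857 -0.0232] [ 0.5551 -0.0216] z.04 [ 0.4839 -0.027 ] [ 0.5584 -0.0252]
[255. 184. 249.  46.] [ 0.4852 -0.0001] [0.4842 0.052 ] z.04 [ 0.4833 -0.0022] [0.4823 0.0538]
[392.  51. 256.  52.] [0.5379 0.0509] [0.4868 0.05  ] z.04 [0.5399 0.0526] [0.4851 0.0516]
[385. 179. 391.  53.] [0.5385 0.0029] [0.5377 0.0504] z.04 [0.5405 0.0011] [0.5396 0.052 ]
[256.  53. 262. 177.] [0.4871 0.0495] [0.488 0.003] z.04 [0.4854 0.051 ] [0.4863 0.0012]
[261. 179. 384. 179.] [0.4874 0.0021] [0.5384 0.003 ] z.04 [0.4857 0.0002] [0.5404 0.0011]
[396. 314. 469. 314.] [ 0.5477 -0.0588] [ 0.5815 -0.0581] z.04 [ 0.5504 -0.0652] [ 0.5867 -0.0644]
[391. 312. 396. 239.] [ 0.5457 -0.0577] [ 0.5451 -0.0229] z.04 [ 0.5483 -0.064 ] [ 0.5477 -0.0266]
[443. 233. 395. 187.] [ 0.5652 -0.0197] [ 0.5432 -0.0002] z.04 [ 0.5692 -0.0232] [ 0.5455 -0.0023]
[243. 246. 247. 311.] [ 0.4788 -0.0269] [ 0.4794 -0.0583] z.04 [ 0.4765 -0.0309] [ 0.4771 -0.0646]
```

Emit:
step_arm(commands=[{"translation": [0,1,0],"roll": 0},{"translation": [0,0,0],"roll": 0}])

```text
time: 20.58
tool_pos: [0.5142, -0.0548, 0.0583]
tool_rot: [3.141, -0.0, 1.588]
contact_force: [-0.1, -0.7, -2.1]
opening: 0.0138
grip_force: 35.0
```

Emit:
step_arm(commands=[{"translation": [0,1,0],"roll": 0},{"translation": [0,0,0],"roll": 0}])

```text
time: 20.75
tool_pos: [0.5147, -0.0547, 0.0583]
tool_rot: [-3.141, -0.0, 1.588]
contact_force: [-0.8, -0.4, -2.5]
opening: 0.014
grip_force: 35.0
```

Emit:
step_arm(commands=[{"translation": [0,0.7,0],"roll": 0},{"translation": [0,0,0],"roll": 0}])

```text
time: 20.92
tool_pos: [0.5147, -0.0547, 0.0583]
tool_rot: [-3.14, -0.0, 1.588]
contact_force: [-5.0, -0.5, -0.5]
opening: 0.0138
grip_force: 35.0
```

Emit:
step_arm(commands=[{"translation": [0,0.7,0],"roll": 0},{"translation": [0,0,0],"roll": 0}])

```text
time: 21.08
tool_pos: [0.5147, -0.0547, 0.0582]
tool_rot: [-3.138, -0.0, 1.588]
contact_force: [-7.8, -1.7, 1.8]
opening: 0.014
grip_force: 35.0
```

Emit:
step_arm(commands=[{"translation": [0,-1,0],"roll": 0},{"translation": [1.5,0,0],"roll": 0},{"translation": [1.5,0,0],"roll": 0},{"translation": [1,0,0],"roll": 0},{"translation": [0,0,0],"roll": 0}])

```text
time: 21.5
tool_pos: [0.5147, -0.0507, 0.0581]
tool_rot: [-3.14, 0.0, 1.588]
contact_force: [-4.7, -1.8, -2.4]
opening: 0.014
grip_force: 35.0
```

Emit:
step_arm(commands=[{"translation": [1,0,0],"roll": 0},{"translation": [0,0,0],"roll": 0}])

```text
time: 21.67
tool_pos: [0.5146, -0.0498, 0.0581]
tool_rot: [-3.14, 0.0, 1.588]
contact_force: [-3.8, -2.5, -3.4]
opening: 0.0138
grip_force: 35.0
```

Emit:
step_arm(commands=[{"translation": [1,0,0],"roll": 0},{"translation": [0,0,0],"roll": 0}])

```text
time: 21.83
tool_pos: [0.5147, -0.0492, 0.0582]
tool_rot: [-3.14, 0.001, 1.588]
contact_force: [-4.2, -5.5, -2.2]
opening: 0.0141
grip_force: 35.0
```

Emit:
step_arm(commands=[{"translation": [1,0,0],"roll": 0},{"translation": [0,0,0],"roll": 0}])

```text
time: 22.0
tool_pos: [0.5146, -0.0491, 0.0582]
tool_rot: [-3.14, 0.002, 1.588]
contact_force: [-4.8, -8.4, -2.1]
opening: 0.014
grip_force: 35.0
```

Emit:
step_arm(commands=[{"translation": [0,0.6,0],"roll": 0},{"translation": [0,0,0],"roll": 0}])

```text
time: 22.17
tool_pos: [0.5146, -0.0491, 0.0582]
tool_rot: [-3.139, 0.002, 1.588]
contact_force: [-8.8, -9.1, -0.2]
opening: 0.0135
grip_force: 35.0
```

Emit:
step_arm(commands=[{"translation": [0,0,0.6],"roll": 0},{"translation": [0,0,0],"roll": 0},{"translation": [0,0,0],"roll": 0}])

```text
time: 22.42
tool_pos: [0.5146, -0.0492, 0.0581]
tool_rot: [-3.139, 0.002, 1.588]
contact_force: [-8.8, -10.1, 3.8]
opening: 0.0138
grip_force: 35.0
```

Emit:
step_arm(commands=[{"translation": [0,0,0.4],"roll": 0},{"translation": [0,0,0],"roll": 0},{"translation": [0,0,0],"roll": 0},{"translation": [0,0,0],"roll": 0}])

```text
time: 22.75
tool_pos: [0.5146, -0.0492, 0.058]
tool_rot: [-3.139, 0.002, 1.588]
contact_force: [-10.8, -9.3, 7.1]
opening: 0.0138
grip_force: 35.0
```

Run:
```python
from go import *
im=read_camera("wrist");read_camera("scene")
rel((.5146,-.0491,.058),1.589);print(observe()["torque"])
print("carrier scene",[(np.round(d["at"],4),d["confidence"]) for d in search_frame("scene","carrier")[:2]])
g=cv2.cvtColor(im,cv2.COLOR_RGB2GRAY)
L=cv2.createLineSegmentDetector().detect(g)[0][:,0]
for l in sorted(L,key=lambda l:-np.hypot(l[2]-l[0],l[3]-l[1]))[:30]:
    if max(l[1],l[3])>345 or l[0]<230 or l[0]>480: continue
    f=lambda z:(w("wrist",l[:2],z)[:2],w("wrist",l[2:],z)[:2]);print(l.round(0),*f(.052),"z.115",*f(.115))
```

```text
t 22.85 pos [ 0.5146 -0.0492  0.058 ] rot [-3.1394  0.0021  1.5882] F [-9.4815 -9.3284  7.0381]
tool mm [ 0.0932 -0.0362  0.0394] roll -0.0007712044698018339
[-1.5407  1.7823 -0.0613]
carrier scene [(array([0.5172, 0.0136, 0.0844]), 0.77), (array([0.4806, 0.0409, 0.0294]), 0.71)]
[458.  23. 436. 237.] [0.563  0.0663] [ 0.5639 -0.0159] z.115 [0.5436 0.0539] [0.5442 0.0033]
[426. 247. 218. 246.] [ 0.5599 -0.0205] [ 0.4699 -0.0219] z.115 [0.5417 0.0004] [ 0.4863 -0.0004]
[382.  11. 201.  11.] [0.5349 0.0697] [0.4688 0.0686] z.115 [0.5263 0.056 ] [0.4856 0.0553]
[388.  66. 252.  66.] [0.5385 0.0515] [0.4869 0.0505] z.115 [0.5285 0.0448] [0.4968 0.0442]
[253. 197. 246.  62.] [0.4855 0.0001] [0.4846 0.0519] z.115 [0.4959 0.0131] [0.4953 0.045 ]
[381. 192. 387.  67.] [0.5388 0.0033] [0.538  0.0511] z.115 [0.5287 0.0151] [0.5282 0.0445]
[258. 191. 381. 191.] [0.4879 0.0027] [0.5388 0.0036] z.115 [0.4974 0.0148] [0.5287 0.0153]
[253.  68. 259. 189.] [0.4874 0.0498] [0.4883 0.0034] z.115 [0.4971 0.0437] [0.4976 0.0151]
[357. 314. 469. 314.] [ 0.5316 -0.0536] [ 0.5832 -0.0525] z.115 [ 0.5243 -0.0199] [ 0.556  -0.0193]
[464. 118. 474.  26.] [0.5696 0.033 ] [0.5689 0.0656] z.115 [0.5477 0.0334] [0.5473 0.0534]
[286. 258. 363. 258.] [ 0.4991 -0.0267] [ 0.533 -0.026] z.115 [ 0.5043 -0.0034] [ 0.5252 -0.0029]
[434. 255. 392. 203.] [ 0.5639 -0.0241] [ 0.5439 -0.0014] z.115 [ 0.5442 -0.0018] [0.5319 0.0122]
[451. 238. 457. 177.] [ 0.5704 -0.0163] [0.5699 0.01  ] z.115 [0.5482 0.003 ] [0.5479 0.0192]
```

```bash
python3 -c "
from cell import *
print(hand_in())"
```

```text
the job is handed in; nothing more can be done
None
```

The job is handed in: I pushed the carrier home first, then seated the steel square on the rollers, still gripped at 35 N and pressing about 10 N against the fence and 9 N against the carrier's rear; I viewed 11 pictures, one over the limit of 10, so the final seating was checked by forces, poses and line fits rather than by eye.

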